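# Clamp the white pipe in the drilling vise

### The arm

A 6-joint arm with a two-finger parallel gripper is mounted at the origin on the work surface. World frame = base frame: x ahead of the robot, y to its left, z up, the work surface at z = 0. Lengths are in m, angles in rad, forces in N, time in s.
With the tool pointing down it reaches from about 0.3 to 0.875 m from the base axis. Payload 4.2 kg.
Tool frame: the origin (TCP) lies midway between the tips of the shut fingers; the grasp point (between the pads) lies 19 mm behind it; z points along the fingers, y is the line along which they close (so a half turn about z gives the same grasp; the last joint's range is limited). The gripper opens to 85 mm and grips with 20 to 120 N. Pads are 22 mm wide; open, the fingers measure 114 mm over their backs; the gripper's body (76 mm by 85 mm) begins 54 mm behind the grasp point. The pads swing forward as they close: fully open they stand 13 mm farther back than shut.
Start: joints at [-1.332, 0.32, 1.565, -0, 1.257, -0.02], TCP at [0.147, -0.556, 0.231] pointing down, gripper open.
Joint ranges: [-3.11, 3.11], [-0.84, 2.01], [0.21, 2.61], [-1.34, 4.49], [0.05, 2.63], [-2.56, 2.56]. Speed limits (rad/s): [2.57, 2.57, 3.14, 3.14, 3.14, 3.14].

### API

Orientations are given as a unit quaternion [x, y, z, w].
In Python, from workcell import sensors, snapshot, camera_info, job_done gives the robot as it stands. The module is installed in compiled form; this text tells all that it offers.
- The arm moves only by the shell command python3 -m pendant 'ROWS'. ROWS is JSON, a list of rows, each a list of 7 numbers: the opening, from 0 (shut) to 1 (fully open), then the shift along the tool's x, y, z each as a share of 100 mm, from -1 to 1, then the turn, a rotation vector about the tool's x, y, z each as a share of 90 degrees, from -1 to 1. In form: [[gripper, tx, ty, tz, rx, ry, rz], ...]. A call has 1 to 8 rows; each row is the pose to reach, as a shift and turn from the pose commanded when the call began, along the tool's axes at that moment; what a row does not reach only later rows make up. A row lasts 1/10 s, in which the tool goes at most 50 mm and 8.59 degrees, less where a joint would pass 70% of its speed; a pose out of reach is approached as far as the arm can. A call with a number of a shift or a turn outside -1 to 1 is refused whole. A call with a gripper value outside its range is refused whole. The fingers move at their own pace and stop on an object; the grip force is fixed at half the most. Time passes only in rows, so rows that repeat a pose let the fingers close. It gives the time, the measured TCP pose, the force, the opening and the grip force at its end, in the units of the state.
- sensors.observe(): the state, without advancing time (a new reading comes with each control period).
- snapshot(name): name is "scene" or "top"; returns the picture (384x512x3 uint8, red, green, blue); there is no depth.
- camera_info(name): a dict with "K" (3x3 intrinsics, pixels), "eye" and "attitude" of the camera in the world. Camera axes: x right, y down, z forward; pixel columns grow to the right and rows downward; lengths in m; the calibration is good to about 2 mm. A picture is of the moment at which its call begins. camera_info takes no time and is no camera call.
- job_done(): hands the job in; it is judged then, once.
The state is a dict: "time": time; "joints": joint angles; "joint_vel": joint speeds; "tau": joint torques, N m; "position": TCP position; "eef_rot": TCP orientation; "force": force on the tool from outside, world axes, zero at the start; "ft_torque": the same for the moment, N m; "width": finger opening in m; "finger_force": force on a finger pad.
Only numpy, scipy, OpenCV 4.12 (cv2) and the standard library are available. Lean on these libraries where they do the work, as an engineer would, in place of code of your own. Each camera call takes 0.05 s, during which the arm holds its last target. There are 200 camera calls.

### The job

The white plastic pipe lies unclamped in one of the two small bench vises, ready for drilling: clamp it by screwing that vise's red knob clockwise (seen from above), letting go and regripping as often as needed, until it is fully home and the pad is down on the pipe. Leave the knob of the other vise, with the copper pipe, as it is, do not knock over the water bottle, and let go at the end.

Things in the scene. Friction and masses are not known exactly. Their poses are not given: they have to be found in the camera images.
- knob (a joint): Red knob of the vise with the WHITE pipe, rad: an upright cylinder 40 mm across, 34 mm high, ribbed, a white line on top. Grows clockwise seen from above; starts at 0 to 1.2, hard stop at 7.0, where the brass pad is down on the pipe (the pad sinks 8 mm a turn; the knob turns in place and does not sink). Turns easily (0.06 N m), stays where left.
- knob_grip (a point): On that knob's upright axis, 23 mm above its underside, 11 mm below its top: a good height to grip, from above at any yaw. 150 mm above the table; the vise is fixed (base 120 x 140 mm). Blue bridge 112 x 32 mm from 32 mm below this point; nothing within 100 mm is taller than the knob. Pipe 25 mm thick, 200 mm long, level, axis 45 mm above the table. The point turns with the knob.
- spare_knob_mark (a point): Outer end of the white line on top of the other vise's red knob, 18 mm from that knob's axis, 161 mm above the table. That vise is the same but holds a COPPER pipe; its knob must not be turned. The knobs' axes are at least 240 mm apart; either vise may stand left or right.
- bottle: Clear water bottle with a white cap, 64 mm across and 175 mm tall, standing loose on the table beyond the vises; origin at the centre of its underside, z up.
Not all that is in view belongs to the job. There is more than one size of the bottle; the job needs the largest. Leave any turquoise look-alike of the part that bears knob alone.

How it is judged:
By the outcome, as a careful person would: the job done as asked, in the order asked, and still so for the second after the job is handed in, with the robot touching nothing.
It also fails if it takes over 62 s, if anything falls off the work surface, if the arm or the gripper's body presses on something with over 40 N, if the wrist force passes 120 N, or if a joint passes its speed limit or range.

## Working session

There is one attempt and no reset: what is moved stays moved. The work goes in short steps, Python scripts to look and compute and a shell command to move; the robot and the scene stay as the last step left them, time stands still between calls to the robot, and variables do not carry over. Pictures are saved under pics/ and viewed, at most 10 in all, crops included, and the job is handed in when it is done.

```bash
mkdir -p pics
python3 - <<'E'
from workcell import *
import cv2
for n in("scene","top"):
    cv2.imwrite(f"pics/{n}0.png",snapshot(n)[:,:,::-1]); c=camera_info(n); print(n,c)
s=sensors.observe();print(s)
E
```

```text
scene {'K': array([[421.11084828,   0.        , 254.38321859],
       [  0.        , 421.11084828, 190.84621311],
       [  0.        ,   0.        ,   1.        ]]), 'eye': array([ 1.03652654, -0.38056692,  0.87757644]), 'attitude': array([ 0.86577455,  0.39793763, -0.11898646, -0.27914564])}
top {'K': array([[354.24206562,   0.        , 256.65612342],
       [  0.        , 354.24206562, 187.22192142],
       [  0.        ,   0.        ,   1.        ]]), 'eye': array([5.52877930e-01, 8.97259008e-04, 9.13153278e-01]), 'attitude': array([-0.69756991,  0.71502885, -0.03890676,  0.02482392])}
{'time': 0.1, 'joints': array([-1.33203029e+00,  3.20200485e-01,  1.56550123e+00,  1.50930182e-05,
        1.25738924e+00, -2.00037993e-02]), 'joint_vel': array([-2.75976678e-04, -5.80228492e-04, -1.81435362e-03, -9.82104967e-05,
        2.02731467e-04,  2.42243777e-03]), 'tau': array([ 6.47166075e-05, -4.16410589e+01, -2.34704465e+01,  4.46093952e-05,
        4.90412713e-03, -8.50155999e-06]), 'position': array([ 0.1470462 , -0.5554667 ,  0.23060378]), 'eef_rot': array([ 9.91641464e-01,  1.29021879e-01, -7.46450617e-05, -7.45454327e-04]), 'force': array([ 0.74034764, -0.11118229, -0.01052504]), 'ft_torque': array([ 0.01970504, -0.01175672,  0.00013102]), 'finger_force': 0.0, 'width': 0.08572786705332643}
```

View pics/scene0.png

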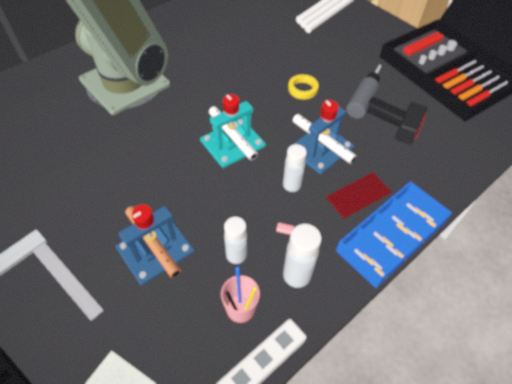

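View pics/top0.png

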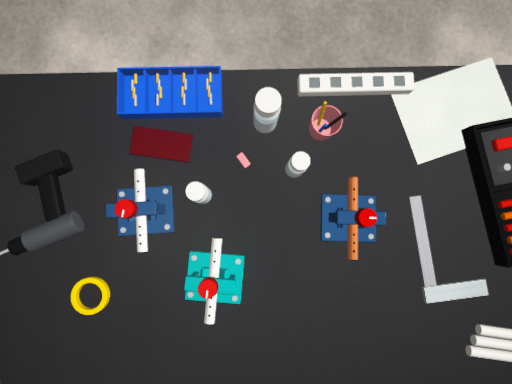

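Scene view: the white pipe in a blue vise has its knob at (329,110), and the copper vise's knob is at (143,216). There is also a turquoise look-alike at (231,103). 
Top view: red knobs that could be confused are blue vise with white pipe (125,209), blue vise with copper pipe (367,217) and turquoise vise with white pipe (208,288). I choose (125,209). The large bottle is at (267,110), with smaller ones at (198,192) and (298,165). The yellow ring is at (90,296).

```bash
cat > h.py <<'E'
import numpy as np,cv2
from workcell import *
from scipy.spatial.transform import Rotation as R
def ray(n,uv,z):
    c=camera_info(n); d=R.from_quat(c["attitude"]).as_matrix()@np.linalg.inv(c["K"])@[*uv,1]
    return c["eye"]+d*(z-c["eye"][2])/d[2]
def proj(n,p):
    c=camera_info(n); q=c["K"]@R.from_quat(c["attitude"]).as_matrix().T@(np.array(p)-c["eye"]); return q[:2]/q[2]
def reds(n,im=None):
    im=cv2.imread(im)[:,:,::-1].astype(int)
    m=((im[:,:,0]>130)&(im[:,:,1]<70)&(im[:,:,2]<70)).astype(np.uint8)
    return [(s[4],s[:4],c) for s,c in list(zip(*cv2.connectedComponentsWithStats(m)[2:]))[1:] if s[4]>60]
E
python3 - <<'E'
from h import *
for n in("scene","top"):
    for a,b,c in reds(n,f"pics/{n}0.png"): print(n,a,b,c.round(1),ray(n,c,.161 if n=="top" else .15).round(3))
print(ray("top",(125,209),.161),ray("scene",(329,104),.161),ray("scene",(329,110),.15))
for nm,uv,z in(("small",(196,190),.1),("big",(268,97),.175),("turq",(208,288),.161),("drilltop",(75,222),.05),("ring",(90,296),0)): print(nm,ray("top",uv,z).round(3))
a=cv2.imread("pics/top0.png")[160:260,80:200];b=cv2.imread("pics/scene0.png")[75:175,275:395]
cv2.imwrite("pics/c1.png",np.hstack([cv2.resize(x,(384,320)) for x in(a,b)]))
E
```

```text
scene 404 [403  32  41  24] [423.3  43.3] [0.576 0.67  0.15 ]
scene 149 [435  68  24  15] [446.5  75.6] [0.701 0.602 0.15 ]
scene 155 [451  79  23  15] [461.9  86.5] [0.752 0.596 0.15 ]
scene 163 [466  90  25  16] [478.   97.9] [0.803 0.589 0.15 ]
scene 244 [222  94  18  20] [230.8 104. ] [0.418 0.094 0.15 ]
scene 242 [321 100  18  20] [329.  110.1] [0.589 0.266 0.15 ]
scene 898 [328 174  61  43] [355.2 197.3] [0.805 0.117 0.15 ]
scene 324 [133 204  19  24] [143.1 215.4] [ 0.555 -0.246  0.15 ]
top 188 [495 136  17  15] [503.6 142.9] [ 0.705 -0.557  0.161]
top 301 [115 199  23  19] [125.6 207.8] [0.584 0.262 0.161]
top 69 [501 200  11   8] [506.2 203.3] [ 0.573 -0.551  0.161]
top 239 [359 208  18  19] [366.7 217.3] [ 0.551 -0.248  0.161]
top 271 [198 278  20  20] [207.7 287.4] [0.415 0.092 0.161]
[0.58127756 0.26342682 0.161     ] [0.58149924 0.27148254 0.161     ] [0.58912893 0.26593572 0.15      ]
small [0.623 0.123 0.1  ]
big [ 0.813 -0.044  0.175]
turq [0.413 0.091 0.161]
drilltop [0.557 0.421 0.05 ]
ring [0.372 0.405 0.   ]
```

View pics/c1.png

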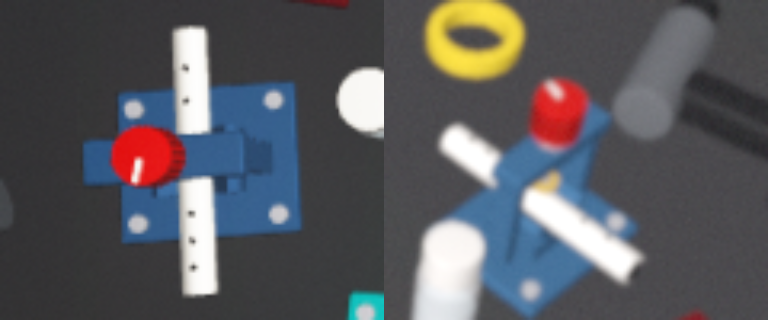

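The crop shows (125,209) is the blue vise with the white pipe. Its axis is at about (0.583, 0.265), at the stated height and within reach. I'll travel high with 70 mm clearance.

```bash
for i in 1 2 3 4 5 6; do python3 -m pendant '[[1,0.3,-0.33,0,0,0,0],[1,0.6,-0.65,0,0,0,0],[1,0.905,-0.976,0,0,0,0],[1,0.905,-0.976,0,0,0,0]]' | tail -c 300; done
python3 - <<'E'
from h import *
s=sensors.observe();print(s)
E
```

```text
time: 0.5
position: [0.2108, -0.4338, 0.231]
eef_rot: [0.991, 0.131, 0.0, -0.002]
force: [-0.5, -0.8, 0.5]
width: 0.0857
finger_force: 0.0
time: 0.9
position: [0.2732, -0.3174, 0.2312]
eef_rot: [0.991, 0.131, 0.0, -0.001]
force: [-0.5, -0.9, 0.4]
width: 0.0855
finger_force: 0.0
time: 1.3
position: [0.3363, -0.2008, 0.2313]
eef_rot: [0.991, 0.132, 0.0, -0.0]
force: [0.2, -0.6, -0.3]
width: 0.0852
finger_force: 0.0
time: 1.7
position: [0.3994, -0.0839, 0.2313]
eef_rot: [0.991, 0.132, 0.001, -0.0]
force: [-0.2, -0.8, 0.3]
width: 0.0854
finger_force: 0.0
time: 2.1
position: [0.4625, 0.0331, 0.231]
eef_rot: [0.991, 0.131, 0.001, -0.0]
force: [-0.7, -0.6, -0.2]
width: 0.086
finger_force: 0.0
time: 2.5
position: [0.5252, 0.1503, 0.2305]
eef_rot: [0.992, 0.13, 0.001, -0.0]
force: [-0.5, -0.7, -0.1]
width: 0.0852
finger_force: 0.0
{'time': 2.5, 'joints': array([2.57652536e-01, 2.74341918e-01, 1.63218282e+00, 1.76211217e-04,
       1.23373372e+00, 1.56753840e+00]), 'joint_vel': array([-0.04951441, -0.04334971,  0.06880263, -0.04726592,  0.04140566,
       -0.03189501]), 'tau': array([  1.72962997, -37.82979727, -24.26045358,   0.32174695,
        -0.25498792,   0.24893442]), 'position': array([0.52519573, 0.15034138, 0.23049248]), 'eef_rot': array([ 9.91506336e-01,  1.30056655e-01,  6.51158913e-04, -1.67119946e-04]), 'force': array([-0.51416233, -0.67958807, -0.08097582]), 'ft_torque': array([-0.05111885,  0.01897222, -0.0243608 ]), 'finger_force': 0.0, 'width': 0.08520337366678199}
```

```bash
python3 -m pendant '[[1,0.3,-0.33,0,0,0,0],[1,0.6,-0.65,0,0,0,0],[1,0.87,-0.97,0,0,0,0],[1,0.87,-0.97,0,0,0,0]]' |head -2
for i in 1 2 3; do python3 -m pendant '[[1,0,0,0,0,0,-0.09],[1,0,0,0,0,0,-0.18],[1,0,0,0,0,0,-0.28],[1,0,0,0,0,0,-0.37],[1,0,0,0,0,0,-0.46],[1,0,0,0,0,0,-0.56],[1,0,0,0,0,0,-0.65],[1,0,0,0,0,0,-0.74]]' |head -2; done
python3 -m pendant '[[1,0,0,0,0,0,-0.09],[1,0,0,0,0,0,-0.18],[1,0,0,0,0,0,-0.27],[1,0,0,0,0,0,-0.35],[1,0,0,0,0,0,-0.35],[1,0,0,0,0,0,-0.35]]' |head -2
python3 - <<'E'
from h import *
s=sensors.observe();print(s['time'],s['joints'].round(3),s['position'])
M=R.from_quat(s['eef_rot']).as_matrix();print(M.round(3))
for t in((.584,.266,.131),): print(M.T@(np.array(t)-s['position'])*10)
im=[snapshot(n)[:,:,::-1] for n in("top","scene")]
for n,i in zip(("top1","scene1"),im): cv2.imwrite(f"pics/{n}.png",i)
cv2.imwrite("pics/c2.png",np.hstack([cv2.resize(x,(384,320)) for x in(im[0][160:260,65:185],im[1][60:160,265:385])]))
E
```

```text
time: 2.9
position: [0.584, 0.266, 0.2299]
time: 3.7
position: [0.582, 0.2614, 0.2311]
time: 4.5
position: [0.582, 0.2614, 0.2311]
time: 5.3
position: [0.582, 0.2614, 0.2311]
time: 5.9
position: [0.5819, 0.2629, 0.2312]
5.9 [ 4.070e-01  4.210e-01  1.408e+00 -1.000e-03  1.313e+00 -2.313e+00] [0.58185655 0.26288879 0.23120321]
[[-0.409 -0.913 -0.   ]
 [-0.913  0.409 -0.001]
 [ 0.001 -0.    -1.   ]]
[-0.03822183 -0.00674146  1.00199271]
```

View pics/c2.png

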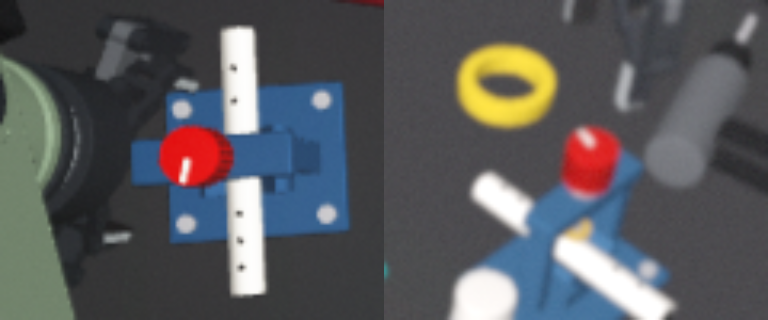

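The close view shows the knob clear between the open fingertips, at crop (190,157). The fingertips are at crop (185,82) and (117,238). I'll check that the parallax agrees.

Run:
```python
from h import *
print(proj("top",(.582,.263,.245)),ray("top",(112.2,210),.245), ray("top",(65+190/3.2,160+156.5/3.2),.161))
# scene: top-face centre crop (589,140)
print(ray("scene",(265+(589-384)/3.2,60+140/3.2),.161))
```

```text
[109.45257678 207.302285  ] [0.57683324 0.2578469  0.245     ] [0.5815075 0.2647352 0.161    ]
[0.58099096 0.27224694 0.161     ]
```

```bash
python3 -m pendant '[[1,-0.03,0.01,0.3,0,0,0],[1,-0.03,0.01,0.6,0,0,0],[1,-0.03,0.01,0.8,0,0,0],[1,-0.03,0.01,1,0,0,0],[1,-0.03,0.01,1,0,0,0]]'
python3 -m pendant '[[0.6,0,0,0,0,0,0],[0.4,0,0,0,0,0,0],[0.2,0,0,0,0,0,0],[0.2,0,0,0,0,0,0],[0.2,0,0,0,0,0,0]]'
python3 - <<'E'
from h import *
s=sensors.observe();M=R.from_quat(s['eef_rot']).as_matrix();print(M.T@s['force'],s['ft_torque'],s['joints'][5])
E
```

```text
time: 6.5
position: [0.58, 0.2672, 0.1282]
eef_rot: [-0.545, 0.838, 0.0, -0.003]
force: [0.1, 1.0, 0.1]
width: 0.0857
finger_force: 0.0
time: 7.0
position: [0.5831, 0.2684, 0.1331]
eef_rot: [-0.546, 0.838, -0.001, 0.002]
force: [1.8, -2.4, 6.1]
width: 0.0384
finger_force: 60.3
[ 1.45568294 -2.59670309 -6.08765087] [-0.28990352 -0.26755213  0.02887041] -2.310564254055211
```

Gripped, with low side force. I'll turn one step and check for rotation.

```bash
python3 -m pendant '[[0.2,0,0,0,0,0,0.09],[0.2,0,0,0,0,0,0.18],[0.2,0,0,0,0,0,0.28],[0.2,0,0,0,0,0,0.37],[0.2,0,0,0,0,0,0.46],[0.2,0,0,0,0,0,0.56],[0.2,0,0,0,0,0,0.65],[0.2,0,0,0,0,0,0.74]]'
python3 - <<'E'
from h import *
s=sensors.observe();M=R.from_quat(s['eef_rot']).as_matrix();print(M.T@s['force'],s['ft_torque'],s['joints'][5])
E
```

```text
time: 7.8
position: [0.582, 0.2699, 0.1331]
eef_rot: [0.007, 1.0, 0.002, 0.001]
force: [-1.3, 2.6, 6.2]
width: 0.0383
finger_force: 60.7
[ 1.34831919  2.56840629 -6.18604424] [0.36539446 0.19826173 0.09366598] -1.142465892261067
```

```bash
for i in 1 2 3; do python3 -m pendant '[[0.2,0,0,0,0,0,0.09],[0.2,0,0,0,0,0,0.18],[0.2,0,0,0,0,0,0.28],[0.2,0,0,0,0,0,0.37],[0.2,0,0,0,0,0,0.46],[0.2,0,0,0,0,0,0.56],[0.2,0,0,0,0,0,0.65],[0.2,0,0,0,0,0,0.74]]'; done
python3 - <<'E'
from h import *
s=sensors.observe();M=R.from_quat(s['eef_rot']).as_matrix();print(M.T@s['force'],s['ft_torque'],s['joints'][5])
E
# release
python3 -m pendant '[[0.6,0,0,0,0,0,0],[1,0,0,0,0,0,0],[1,0,0,0,0,0,0],[1,0,0,0,0,0,0],[1,0,0,0,0,0,0],[1,0,0,0,0,0,0]]'
```

```text
time: 8.6
position: [0.5831, 0.2716, 0.1331]
eef_rot: [0.555, 0.832, 0.004, 0.0]
force: [2.1, 7.0, 3.2]
width: 0.0382
finger_force: 60.4
time: 9.4
position: [0.5851, 0.2713, 0.1332]
eef_rot: [0.921, 0.391, 0.005, -0.001]
force: [6.2, 4.7, 1.0]
width: 0.0383
finger_force: 60.2
time: 10.2
position: [0.5855, 0.2693, 0.1332]
eef_rot: [0.984, -0.179, 0.004, -0.002]
force: [7.0, -0.2, 3.2]
width: 0.0388
finger_force: 60.3
[ 6.66889262 -2.29507471 -3.14637602] [-0.03451203 -1.03663129  0.05344426] 2.3447619971334657
time: 10.8
position: [0.5817, 0.2684, 0.1312]
eef_rot: [0.984, -0.176, -0.0, 0.0]
force: [0.6, 0.4, 0.7]
width: 0.0853
finger_force: 0.0
```

```bash
for i in 1 2 3; do python3 -m pendant '[[1,0,0,0,0,0,-0.09],[1,0,0,0,0,0,-0.18],[1,0,0,0,0,0,-0.28],[1,0,0,0,0,0,-0.37],[1,0,0,0,0,0,-0.46],[1,0,0,0,0,0,-0.56],[1,0,0,0,0,0,-0.65],[1,0,0,0,0,0,-0.74]]'|head -2; done
python3 - <<'E'
from h import *
s=sensors.observe();M=R.from_quat(s['eef_rot']).as_matrix();print(s['joints'][5],s['force'],M.T@(np.array([.5837,.2698])@np.eye(2,3)+[0,0,s['position'][2]]-s['position'])*10)
cv2.imwrite("pics/c3.png",cv2.resize(snapshot("scene")[60:160,265:385,::-1],(480,400)))
E
```

```text
time: 11.6
position: [0.5817, 0.2683, 0.1312]
time: 12.4
position: [0.5817, 0.2684, 0.1313]
time: 13.2
position: [0.5817, 0.2684, 0.1312]
-1.1543789506894035 [0.01029452 0.33665649 0.10643836] [-1.96522775e-02  1.43956590e-02 -3.65975174e-06]
```

View pics/c3.png

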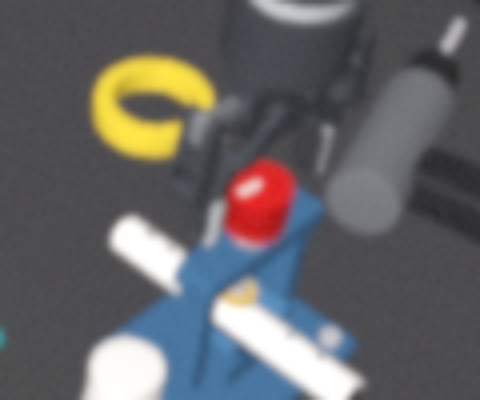

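The knob line has turned as expected, now pointing lower-left at crop (248,187). I'll regrip here and keep turning while watching the torque.

```bash
python3 -m pendant '[[0.6,-0.02,0.01,0,0,0,0],[0.4,-0.02,0.01,0,0,0,0],[0.2,-0.02,0.01,0,0,0,0],[0.2,-0.02,0.01,0,0,0,0],[0.2,-0.02,0.01,0,0,0,0]]'
cat > t.py <<'E'
from h import *
s=sensors.observe();M=R.from_quat(s['eef_rot']).as_matrix();print("J6",s['joints'][5],'F',s['force'].round(1),'T',(M.T@s['ft_torque']).round(3))
E
python3 t.py
python3 -m pendant '[[0.2,0,0,0,0,0,0.09],[0.2,0,0,0,0,0,0.18],[0.2,0,0,0,0,0,0.28],[0.2,0,0,0,0,0,0.37],[0.2,0,0,0,0,0,0.46],[0.2,0,0,0,0,0,0.56],[0.2,0,0,0,0,0,0.65],[0.2,0,0,0,0,0,0.7]]' >/dev/null; python3 t.py
python3 -m pendant '[[0.2,0,0,0,0,0,0.07],[0.2,0,0,0,0,0,0.13],[0.2,0,0,0,0,0,0.13]]'>/dev/null; python3 t.py
python3 -m pendant '[[0.2,0,0,0,0,0,0.07],[0.2,0,0,0,0,0,0.13],[0.2,0,0,0,0,0,0.13]]'; python3 t.py
```

```text
time: 13.75
position: [0.5839, 0.2699, 0.1317]
eef_rot: [0.005, 1.0, 0.001, 0.0]
force: [-1.2, 2.7, 2.4]
width: 0.0387
finger_force: 60.5
J6 -1.1473409392144327 F [-1.2  2.7  2.4] T [-0.392  0.143  0.145]
J6 -0.0439092551864667 F [-0.8  2.2  2.3] T [-0.003  0.407 -0.006]
J6 0.15600354259778326 F [-0.5  2.2  1.7] T [0.068 0.453 0.081]
time: 15.15
position: [0.5839, 0.2699, 0.1317]
eef_rot: [0.687, 0.727, 0.001, -0.0]
force: [-0.3, 2.9, 3.0]
width: 0.0385
finger_force: 60.8
J6 0.3582388704532423 F [-0.3  2.9  3. ] T [0.124 0.496 0.09 ]
```

```bash
for i in 1 2 3 ; do python3 -m pendant '[[0.2,0,0,0,0,0,0.06],[0.2,0,0,0,0,0,0.12],[0.2,0,0,0,0,0,0.12]]'>/dev/null; python3 t.py; done
```

```text
J6 0.5455130301502857 F [-1.3  3.4  3.6] T [0.27  0.548 0.058]
J6 0.733276609084817 F [-0.9  5.2  3.9] T [0.392 0.551 0.08 ]
J6 0.92134795738577 F [-1.2  5.1  4.5] T [0.596 0.539 0.082]
```

```bash
for i in 1 2 3 ; do python3 -m pendant '[[0.2,0,0,0,0,0,0.06],[0.2,0,0,0,0,0,0.12],[0.2,0,0,0,0,0,0.12]]'>/dev/null; python3 t.py; done
```

```text
J6 1.1069199941923016 F [-4.7 -0.1  8.9] T [ 0.676 -0.702 -0.857]
J6 1.2982909357828318 F [-6.1  0.6  7. ] T [ 0.625 -0.708  0.105]
J6 1.4837744899936327 F [-6.8  1.7  6.1] T [ 0.784 -0.799 -0.894]
```

The torque jumped to about 0.9 N m, so the knob is on the hard stop (slipping in the fingers). I'll release, retreat upward and check.

```bash
python3 -m pendant '[[0.6,0,0,0,0,0,0],[1,0,0,0,0,0,0],[1,0,0,0,0,0,0],[1,0,0,0,0,0,0],[1,0,0,0,0,0,0]]'|tail -2
python3 -m pendant '[[1,0,0,-0.3,0,0,0],[1,0,0,-0.7,0,0,0],[1,0,0,-1,0,0,0],[1,0,0,-1,0,0,0],[1,0,0,-1,0,0,0]]'
python3 - <<'E'
from h import *
t,s=[snapshot(n)[:,:,::-1] for n in("top","scene")]
cv2.imwrite("pics/c4.png",np.hstack([cv2.resize(x,(384,320)) for x in(t[160:260,65:185],s[60:160,265:385])]))
cv2.imwrite("pics/t4.png",t)
E
```

```text
width: 0.0855
finger_force: 0.0
time: 17.95
position: [0.5839, 0.2693, 0.2318]
eef_rot: [0.97, 0.245, 0.001, 0.0]
force: [-0.6, -0.2, -0.1]
width: 0.0853
finger_force: 0.0
```

View pics/c4.png

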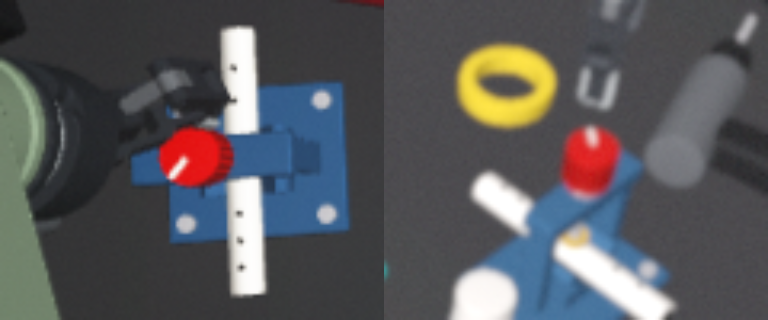

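View pics/t4.png

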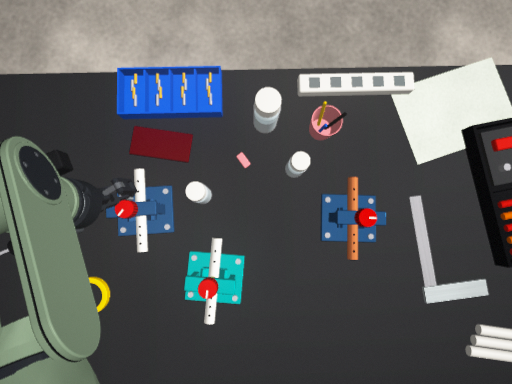

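The white line has gone from about 11° to about 45° left of straight down, which is one full turn plus roughly 33°, or about 6.85 rad. That agrees with the torque jump at the stop. The gripper is clear, and the copper vise's knob (367,217) and the large bottle (267,110) haven't moved.

```bash
python3 -c "
from workcell import *
print(job_done())"
```

```text
the job is handed in; nothing more can be done
None
```

The white pipe's vise knob is screwed clockwise to its hard stop (torque jumped to about 0.9 N m after about 6.85 rad), the gripper is open and clear, the copper vise's knob and the bottle were not touched, and the job was handed in at about 18 s.

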